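# Push the drip tray home under the drying rack and switch the dryer on

## Robot

A 7-joint arm with a two-finger parallel gripper is mounted at the origin on the work surface. World frame = base frame: x ahead of the robot, y to its left, z up, the work surface at z = 0. Lengths are in m, angles in rad, forces in N, time in s.
With the tool pointing down it reaches from about 0.425 to 0.925 m from the base axis. Payload 6.8 kg.
Tool frame: the origin (TCP) lies on the centre line of the jaws, within the pads' length; the fingertips stand 11 mm ahead of it and the grasp point (between the pads) lies 8 mm behind it; z points along the fingers, y is the direction in which the jaws open and shut (so a half turn about z gives the same grasp; the last joint's range is limited). The gripper opens to 85 mm and grips with 20 to 120 N. Pads are 22 mm wide; open, the fingers measure 114 mm over their backs; the gripper's body (76 mm by 85 mm) begins 54 mm behind the grasp point. The pads swing forward as they close: fully open they stand 13 mm farther back than shut.
Start: joints at [-1.432, 0.477, 0.022, 1.555, -0.011, 1.109, -0.083], TCP at [0.165, 0.655, 0.217] pointing down, gripper open.
Joint ranges: [-2.96, 2.96], [-0.34, 2.1], [-1.41, 1.46], [0.24, 2.44], [-1.37, 4.51], [0.17, 1.92], [-2.96, 2.96]. Speed limits (rad/s): [2.39, 2.39, 3.14, 3.14, 3.14, 3.14, 3.14].

## Interface

Orientations are given as a rotation vector (axis times angle).
In Python, from bench import r gives the robot as it stands.
- The arm moves only by the tool send_rows, never from a script. Its argument "deltas" is a list of rows, each a list of 7 numbers: the opening, from 0 (shut) to 1 (fully open), then the shift along the tool's x, y, z as a fraction of full scale, then the turn, a rotation vector about the tool's x, y, z as a fraction of full scale. In form: [[hand, x, y, z, ax, ay, az], ...]. A call has 1 to 20 rows; each row is the pose to reach, as a shift and turn from the pose commanded when the call began, along the tool's axes at that moment, turning the shorter way round; what a row does not reach only later rows make up. Full scale, the value 1, is 150 mm for a shift and 180 degrees for a turn. A row lasts 1/12 s, in which the tool goes at most 41.7 mm and 7.16 degrees, less where a joint would pass 70% of its speed; a pose out of reach is approached as far as the arm can. A call with a number of a shift or a turn outside -1 to 1 is refused whole. A call with a gripper value outside its range is refused whole. The fingers move at their own pace and stop on an object; "squeeze" is the grip in N (left out, the last holds). Time passes only in rows, so rows that repeat a pose let the fingers close. It gives the time, the measured TCP pose, the force and the opening at its end, in the units of the state.
- r.get_obs(): the state, without advancing time (a new reading comes with each control period).
- r.grab_frame(name): name is "scene" or "side" or "wrist"; returns a dict with "pixels" (384x512x3 uint8, red, green, blue), "camera_matrix" (3x3 intrinsics, pixels), "dist_coeffs" ([k1, k2, p1, p2, k3] as OpenCV has them; the pictures are not rectified), "rvec" (rotation vector, rad) and "tvec" (3), from world to camera coordinates, as OpenCV has them. Camera axes: x right, y down, z forward; pixel columns grow to the right and rows downward; lengths in m; the calibration is good to about 2 mm. A picture is of the moment at which its call begins. There is no depth.
- r.hand_in(): hands the job in, once; it reports no verdict.
The state is a dict: "clock": time; "joints": joint angles; "qvel": joint speeds; "tau": joint torques, N m; "tcp_pos": TCP position; "orientation": TCP orientation; "contact_force": force on the tool from outside, world axes, zero at the start; "moment": the same for the moment, N m; "grip_width": finger opening in m.
Only numpy, scipy, OpenCV 4.12 (cv2) and the standard library are available. Lean on these libraries where they do the work, as an engineer would, in place of code of your own. Each camera call takes 0.05 s, during which the arm holds its last target. There are 200 camera calls.

## Task

Push the steel drip tray along the shelf, under the test tubes, until it sits square in the rack's corner, flush against both the white base and the low side plate. Then press down the raised end of the green rocker switch on the base so that it tips fully over. Do not pick the tray up, and leave the test tubes and the tube brush where they are.

Things in the scene. Friction and masses are not known exactly. Their poses are not given: they have to be found in the camera images.
- rack: Fixed drying rack. Origin on the shelf (z = 0) at the foot of its white base's front face. That face is the back stop: plane x = 0, 45 mm high, looking to the rack's own -x. The base runs from x = 0 to 100 mm, y = -115 to 160 mm. With the side plate it forms a corner for the tray, open towards -x and +y.
- side_stop (a point): Middle of the top edge of the low steel side plate's inner face, at x = -80, y = -100, z = 35 mm in the rack's frame. The plate is 6 mm thick, 35 mm high and runs from x = -160 mm to 0; its inner face looks to the rack's +y.
- ledge (a point): Middle of the front edge of the steel ledge that carries the pegs over the corner, at x = -58, y = -55, z = 110 mm in the rack's frame. The ledge spans x = -58 to 2 mm, y = -110 to 0 mm, z = 105 to 110 mm; the tray fits below it. The panel behind it reaches up to z = 220 mm.
- tray: Loose open stainless steel drip tray, 160 mm (own x) by 180 mm (own y), 30 mm high, 3 mm walls, about 0.4 kg. Origin at the centre of its underside, z up. Starts in front of the corner, turned up to 0.25 rad against the rack. Flush in the corner its origin is at x = -80, y = -10 mm in the rack's frame, axes parallel to the rack's.
- rocker (a joint): Angle of the green rocker: 0 off, 0.4 rad fully over (on). A flat paddle 56 mm long (rack's y), 30 mm wide, hinged across its middle at x = 50, y = 115, z = 58 mm in the rack's frame, in a black frame 57 mm high above the shelf. Off: the +y end is raised; pressing it down about 10 mm turns it on. Friction only (3 N), no spring; stays as left.
- rocker_end (a point): Point on the top of the rocker's raised end, on its middle line, 8 mm in from the tip and 20 mm from the hinge; about 65 mm above the shelf when off, about 57 mm when on.
- tube0: Loose glass test tube, 20 mm across, 125 mm long, mouth down over a peg on the rack's ledge; origin at the centre of its mouth (110 mm above the shelf). The one nearest the side stop.
- tube1: Same tube, on the middle peg.
- tube2: Same tube, on the peg farthest from the side stop.
- brush: Loose tube brush lying on the shelf, about 250 mm long along its own x, 20 mm high, blue plastic handle towards -x, steel wire and white bristles towards +x; origin under its middle.
Things that resemble listed ones, but are neither listed nor needed, are in the scene too. What is shaped like the tube1 but blue is not meant.

How it is judged:
On the way, in this order (a step that is already met when the one before it is completed fails the run):
1. the tray sits square in the corner, against the base and the side plate, while the switch is still off (x of tray in the frame of rack above -0.085 m and y of tray in the frame of rack below -0.005 m and angle between the x axis of tray and the x axis of rack, either way round below 0.05 rad and value of joint rocker below 0.15 rad), for 0.2 s.
2. the rocker is tipped fully over (value of joint rocker above 0.33 rad), for 0.1 s.
At the end, for the whole second after the job is handed in: The tray lies flat and still in the rack's corner, within 5 mm of the back stop and of the side stop and turned less than 0.05 rad from square; the rocker stands above 0.33 rad; the three tubes stand upright on their pegs (x of tray in the frame of rack above -0.085 m and y of tray in the frame of rack below -0.005 m and angle between the x axis of tray and the x axis of rack, either way round below 0.05 rad and height (world z) of tray below 0.004 m and linear speed of tray below 0.01 m/s and value of joint rocker above 0.33 rad and angle between each of tube0, tube1, tube2's own z axis and vertical below 0.1 rad); the robot touches nothing.
It fails at once if the tray is lifted or tipped (over 10 mm up or 0.12 rad) (height (world z) of tray above 0.01 m or angle between tray's own z axis and vertical above 0.12 rad).
It fails at once if a test tube is shifted by more than 15 mm (distance of any of tube0, tube1, tube2 from where it was at the start of the episode above 0.015 m).
It fails at once if the brush is moved by more than 20 mm (distance of brush from where it was at the start of the episode above 0.02 m).
It also fails if it takes over 70 s, if anything falls off the work surface, if the arm or the gripper's body presses on something with over 40 N, if the wrist force passes 120 N, or if a joint passes its speed limit or range.

## Working session

There is one attempt and no reset: what is moved stays moved. The work goes in short steps, Python scripts to look and compute and a tool call to move; the robot and the scene stay as the last step left them, time stands still between calls to the robot, and variables do not carry over. Pictures are saved under pics/ and viewed, about 8 in all and at most 12, crops included, and the job is handed in when it is done.

Besides the shell and the picture viewer there is one more tool, called as a command line: name --pt "numbers of a row" for each row, then --argument value for the rest. send_rows: Moves the arm, as the interface text tells. Shift numbers are shares of 150 mm and turn numbers shares of 180 degrees, none past 1 either way. Its arguments: {"type":"object","properties":{"deltas":{"type":"array","items":{"type":"array","items":{"type":"number"}}},"squeeze":{"type":"number"}},"required":["deltas"]}

```bash
mkdir -p pics; ls; cat > h.py <<'E'
import cv2,numpy as np,json
from bench import r
def grab(n,fn=None):
    f=r.grab_frame(n)
    np.savez(f'{n}.npz',**{k:np.array(v) for k,v in f.items()})
    if fn: cv2.imwrite('pics/'+fn,cv2.cvtColor(np.array(f['pixels']),cv2.COLOR_RGB2BGR))
    return f
def load(n): return dict(np.load(f'{n}.npz'))
def ray(f,uv):
    p=cv2.undistortPoints(np.array(uv,float).reshape(-1,1,2),f['camera_matrix'],f['dist_coeffs']).reshape(-1,2)
    R=cv2.Rodrigues(np.array(f['rvec'],float))[0];t=np.array(f['tvec'],float).reshape(3)
    d=np.c_[p,np.ones(len(p))]@R
    return -R.T@t,d
def onz(f,uv,z):
    c,d=ray(f,uv); return c+d*((np.array(z)-c[2])/d[:,2])[:,None]
def proj(f,P): return cv2.projectPoints(np.array(P,float).reshape(-1,1,3),np.array(f['rvec'],float),np.array(f['tvec'],float),f['camera_matrix'],f['dist_coeffs'])[0].reshape(-1,2)
E
python3 - <<'E'
from h import *
a=grab('scene');b=grab('side')
im=np.hstack([cv2.cvtColor(np.array(x['pixels']),cv2.COLOR_RGB2BGR) for x in (a,b)])
for f,n in ((a,'scene'),(b,'side')): cv2.imwrite(f'pics/{n}0.png',cv2.resize(cv2.cvtColor(np.array(f['pixels']),cv2.COLOR_RGB2BGR),(768,576),interpolation=cv2.INTER_CUBIC)); print(onz(f,[[256,192]],0),ray(f,[[256,192]])[0])
print(r.get_obs())
E
```

```text
pics
[[ 0.5482913  -0.02685976  0.        ]] [ 1.42209858 -0.39850088  0.76412424]
[[ 6.52570973e-01 -1.30034114e-01 -1.11022302e-16]] [0.23888411 0.55097776 0.96006063]
{'clock': 0.1, 'joints': array([-1.43214578,  0.47767244,  0.02237121,  1.55630674, -0.01148743,
        1.10928397, -0.08308806]), 'qvel': array([-0.00027317, -0.00070129, -0.00026314, -0.00295778, -0.00106812,
       -0.00113371, -0.00105759]), 'tau': array([ 4.30989297e-03, -5.97760177e+01,  1.61361236e+00, -2.81953597e+01,
        1.28073263e-02,  5.09190097e-03, -7.26187750e-06]), 'tcp_pos': array([0.16477415, 0.65403922, 0.21597304]), 'orientation': array([-3.86585542e-01, -3.11765901e+00,  2.42043155e-03]), 'contact_force': array([-0.35848983, -0.43758516, -0.36910353]), 'moment': array([-0.00626631, -0.00871307,  0.00361573]), 'grip_width': 0.08537834222510517}
```

View pics/scene0.png

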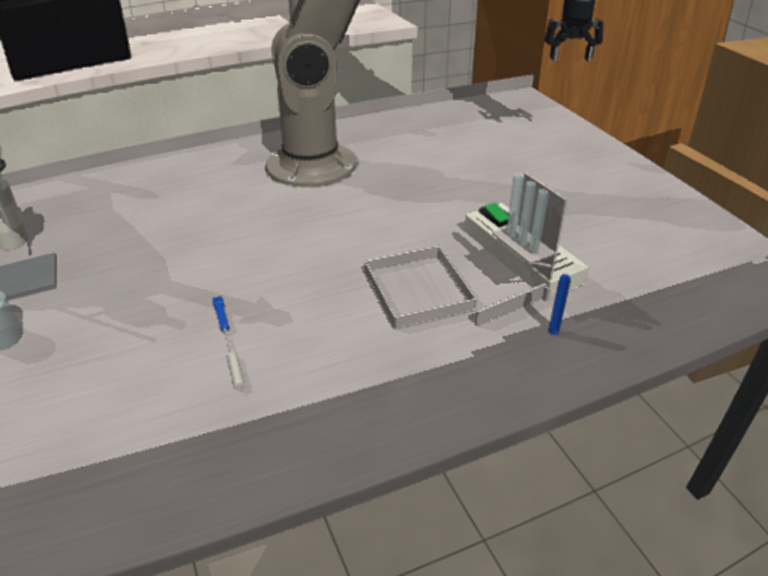

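View pics/side0.png

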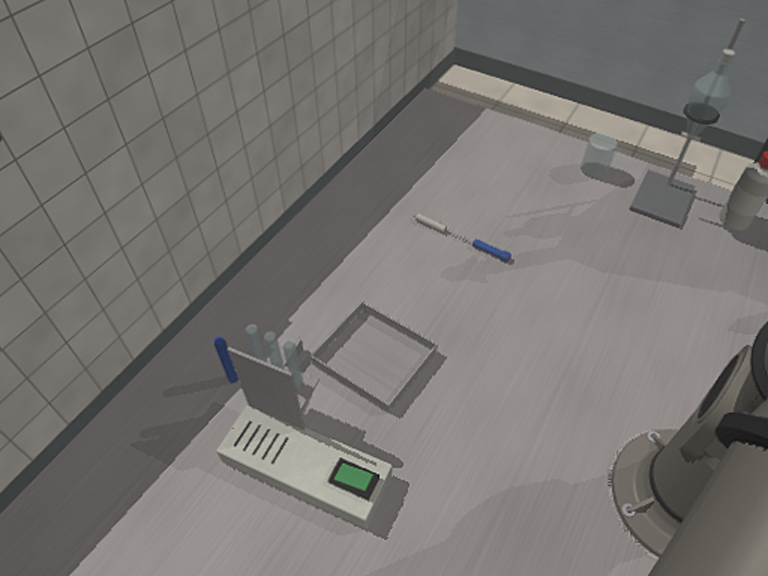

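The scene picture shows the tray at (418,287), the rack base at (525,245), the green rocker at (495,214), three clear tubes at (527,212), the blue lookalike tube at (560,305), and the brush at (228,340). In the side picture the base is at (305,465), the rocker at (354,477) and the tray at (377,355). The only other grey object is the stand plate at (663,198), which isn't a tray. Next I'll take close crops of the tray and rack.

```bash
python3 - <<'E'
from h import *
a,b=load('scene'),load('side')
def crop(f,x,y,w,h,s): return cv2.resize(cv2.cvtColor(f['pixels'],cv2.COLOR_RGB2BGR)[y:y+h,x:x+w],None,fx=s,fy=s,interpolation=cv2.INTER_CUBIC)
cv2.imwrite('pics/c1.png',crop(a,235,110,165,120,4.8))
cv2.imwrite('pics/c2.png',crop(b,138,195,165,170,3.5))
E
```

```text
(no output)
```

View pics/c1.png

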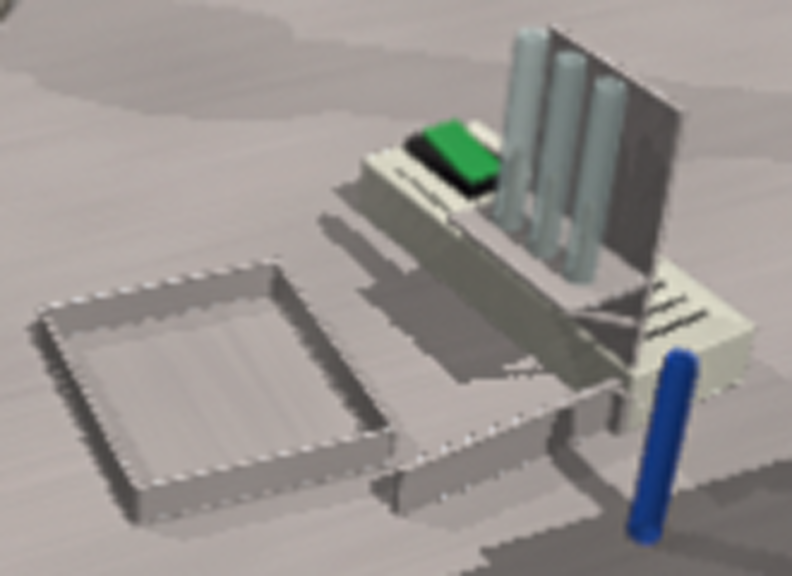

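View pics/c2.png

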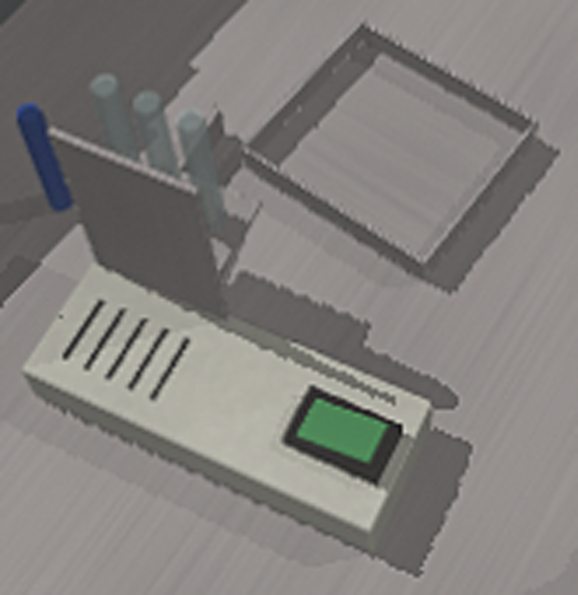

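```bash
cat > fit.py <<'E'
from h import *
from scipy.optimize import least_squares
def T(p,P):
    P=np.array(P,float)/1000;c,s=np.cos(p[2]),np.sin(p[2])
    return np.c_[p[0]+c*P[:,0]-s*P[:,1],p[1]+s*P[:,0]+c*P[:,1],P[:,2]]
def fit(obs,p0):
    g=lambda p:np.concatenate([(proj(f,T(p,P))-uv).ravel() for f,P,uv in obs])
    s=least_squares(g,p0,loss='soft_l1');return s.x,g(s.x).reshape(-1,2)
E
python3 - <<'E'
from fit import *
a,b=load('scene'),load('side')
A=lambda u:np.array(u)/4.8+[235,110]-.4
B=lambda u:np.array(u)/3.5+[138,195]-.36
rs=[[0,160,45],[100,-115,45],[0,-115,45],[-160,-103,35],[-58,0,110],[-58,-110,110],[2,0,220],[2,-110,220]]
us=A([[363,158],[755,326],[632,375],[397,472],[452,217],[575,312],[548,28],[682,108]])
rb=[[0,160,45],[100,160,45],[100,-115,45],[0,-115,45],[2,-110,220],[2,0,220]]
ub=B([[432,402],[373,531],[23,370],[95,262],[50,130],[203,190]])
p,e=fit([(a,rs,us),(b,rb,ub)],[.65,0.05,1.5]);print('rack',p,'\n',e.round(1))
np.save('rack.npy',p)
ta=A([[40,315],[275,265],[395,435],[138,487]]);tb=B([[363,27],[537,127],[425,265],[245,148]])
print(onz(a,ta,.03),onz(b,tb,.03))
# tray x ~ rack x(+y world). corners own
ca=[[-80,90,30],[80,90,30],[80,-90,30],[-80,-90,30]]   # scene order
cb=[[-80,-90,30],[-80,90,30],[80,90,30],[80,-90,30]]
q,e=fit([(a,ca,ta),(b,cb,tb)],[.6,-.1,1.5]);print('tray',q,'\n',e.round(1))
c,s=np.cos(p[2]),np.sin(p[2]);d=q[:2]-p[:2];print('tray in rack',c*d[0]+s*d[1],-s*d[0]+c*d[1],q[2]-p[2])
np.save('tray.npy',q)
print('goal',T(p,[[-80,-10,0]]),'rocker_end',T(p,[[50,135,65]]), 'ledge',T(p,[[-58,-55,110]]))
cr=onz(b,np.array([[415,217],[512,260]])/1.5,.01);print('brush',cr)
E
```

```text
rack [0.59108906 0.22890752 1.69070081] 
 [[-1.1 -0.5]
 [ 0.4 -0.9]
 [ 0.4 -0.3]
 [ 0.7 -1.1]
 [-1.4 -0.8]
 [-1.5 -0.6]
 [-0.2 -1.1]
 [-0.2  0.2]
 [ 0.5 -0.6]
 [-0.2  0.6]
 [-1.6  0.4]
 [-0.4 -1.7]
 [-0.4 -0.6]
 [-1.4 -0.6]]
[[ 0.49485186 -0.04555928  0.03      ]
 [ 0.50520496  0.11072021  0.03      ]
 [ 0.68224854  0.09673781  0.03      ]
 [ 0.66423759 -0.05541393  0.03      ]] [[ 0.65640801 -0.05205439  0.03      ]
 [ 0.48132115 -0.03732103  0.03      ]
 [ 0.49516214  0.11578949  0.03      ]
 [ 0.6713957   0.0995732   0.03      ]]
tray [0.57901156 0.02968567 1.48784961] 
 [[-0.6 -2.5]
 [ 0.4 -2.1]
 [ 0.4 -2. ]
 [-1.1 -0.3]
 [-0.6 -2. ]
 [ 0.4 -1.5]
 [-0.5  0.2]
 [-1.7  0. ]]
tray in rack -0.19634676768123144 0.035821186848439796 -0.20285119929316986
goal [[0.61058666 0.15067809 0.        ]] rocker_end [[0.45107749 0.26240018 0.065     ]] ledge [[0.65263198 0.17790291 0.11      ]]
brush [[ 0.69653218 -0.34141673  0.01      ]
 [ 0.45113007 -0.33264651  0.01      ]]
```

```bash
cat > go.py <<'E'
# usage: go.py rackx racky z(mm, rack frame) yaw_of_tool_y(deg, rack frame): remaining move in tool units
import sys
from fit import *
from scipy.spatial.transform import Rotation as Ro
o=r.get_obs();p=np.load('rack.npy')
R=Ro.from_rotvec(o['orientation']);x=np.array(o['tcp_pos'])
c,s=np.cos(p[2]),np.sin(p[2]);d=x[:2]-p[:2]
print('t',round(o['clock'],2),'world',x.round(4),'rack',(1e3*np.array([c*d[0]+s*d[1],-s*d[0]+c*d[1],x[2]])).round(1),
 'ytool',np.degrees(np.arctan2(*R.as_matrix()[[1,0],1])-p[2]).round(1),'tilt',np.degrees(np.arccos(-R.as_matrix()[2,2])).round(2),'j',np.round(o['joints'],2),'F',np.round(o['contact_force'],1))
a=list(map(float,sys.argv[1:]))
if a:
    g=T(p,[a[:3]])[0];y=p[2]+np.radians(a[3])
    yt=np.array([np.cos(y),np.sin(y),0]);z=np.array([0,0,-1.]);M=np.c_[np.cross(yt,z),yt,z]
    if M[:,1]@R.as_matrix()[:,1]<0 and len(a)<5: M[:,:2]*=-1
    print('shift',(R.inv().apply(g-x)/.15).round(3),'turn',((R.inv()*Ro.from_matrix(M)).as_rotvec()/np.pi).round(3),'dist mm',1e3*np.linalg.norm(g-x))
E
python3 go.py -330 25 220 90
```

```text
t 0.1 world [0.1648 0.654  0.216 ] rack [473.1 372.4 216. ] ytool -21.0 tilt 0.09 j [-1.43  0.48  0.02  1.56 -0.01  1.11 -0.08] F [-0.4 -0.4 -0.4]
shift [-4.081 -4.168 -0.02 ] turn [-0.     0.     0.383] dist mm 875.0036295276982
```

send_rows --pt "1 -0.9 -0.9 0 0 0 0.1" --pt "1 -0.9 -0.9 0 0 0 0.1" --pt "1 -0.9 -0.9 0 0 0 0.1" --pt "1 -0.9 -0.9 0 0 0 0.1" --pt "1 -0.9 -0.9 0 0 0 0.1" --pt "1 -0.9 -0.9 0 0 0 0.1" --pt "1 -0.9 -0.9 0 0 0 0.1"

```text
clock: 0.68
tcp_pos: [0.2639, 0.4893, 0.2169]
orientation: [0.874, 3.017, -0.0]
contact_force: [0.0, 0.4, 1.6]
grip_width: 0.0854
```

```bash
python3 go.py -330 25 220 90
```

```text
t 0.68 world [0.2639 0.4893 0.2169] rack [297.7 293.7 216.9] ytool -39.2 tilt 0.01 j [-1.29  0.28  0.13  1.85 -0.04  1.01 -0.14] F [0.  0.4 1.6]
shift [-4.033 -2.111 -0.02 ] turn [-0.     0.     0.282] dist mm 682.7582837495379
```

send_rows --pt "1 -1 -0.52 0 0 0 0.1" --pt "1 -1 -0.52 0 0 0 0.1" --pt "1 -1 -0.52 0 0 0 0.1" --pt "1 -1 -0.52 0 0 0 0.1" --pt "1 -1 -0.52 0 0 0 0.1" --pt "1 -1 -0.52 0 0 0 0.1"

```text
clock: 1.18
tcp_pos: [0.3493, 0.3439, 0.2169]
orientation: [1.336, 2.843, 0.0]
contact_force: [-0.2, 0.7, 1.0]
grip_width: 0.0855
```

```bash
python3 go.py -330 25 220 90
```

```text
t 1.18 world [0.3493 0.3439 0.2169] rack [143.1 226.3 216.9] ytool -57.2 tilt 0.01 j [-1.13  0.17  0.26  2.   -0.05  0.98 -0.16] F [-0.2  0.7  1. ]
shift [-3.378 -0.581 -0.021] turn [ 0.    -0.     0.182] dist mm 514.15904461693
```

send_rows --pt "1 -1 -0.17 0 0 0 0.1" --pt "1 -1 -0.17 0 0 0 0.1" --pt "1 -1 -0.17 0 0 0 0.1" --pt "1 -1 -0.17 0 0 0 0.1" --pt "1 -1 -0.17 0 0 0 0.1"

```text
clock: 1.6
tcp_pos: [0.4273, 0.2103, 0.217]
orientation: [1.765, 2.597, -0.0]
contact_force: [-0.7, 0.1, -0.2]
grip_width: 0.0855
```

send_rows --pt "1 -1 0.2 0 0 0 0.08" --pt "1 -1 0.2 0 0 0 0.08" --pt "1 -1 0.2 0 0 0 0.08" --pt "1 -1 0.2 0 0 0 0.08" --pt "1 -1 0.2 0 0 0 0.08"

```text
clock: 2.02
tcp_pos: [0.5117, 0.0823, 0.2171]
orientation: [2.075, 2.354, 0.0]
contact_force: [0.0, 0.1, 0.4]
grip_width: 0.0853
```

```bash
python3 go.py -330 25 220 90
```

```text
t 2.02 world [0.5117 0.0823 0.2171] rack [-136.    96.3  217.1] ytool -89.6 tilt 0.2 j [-0.74  0.23  0.54  1.96 -0.14  0.99 -0.01] F [0.  0.1 0.4]
shift [-1.296  0.467 -0.015] turn [0.001 0.001 0.002] dist mm 206.69771969014678
```

send_rows --pt "1 -0.65 0.23 0 0 0 0" --pt "1 -0.65 0.23 0 0 0 0" --pt "1 -0.65 0.23 0 0 0 0" --pt "1 -0.65 0.23 0 0 0 0"

```text
clock: 2.35
tcp_pos: [0.5577, -0.009, 0.2168]
orientation: [2.074, 2.356, -0.001]
contact_force: [-1.3, -0.6, 0.9]
grip_width: 0.0852
```

send_rows --pt "1 -0.65 0.21 0 0 0 0" --pt "1 -0.65 0.21 0 0 0 0" --pt "1 -0.65 0.21 0 0 0 0" --pt "1 -0.65 0.21 0.9 0 0 0" --pt "1 -0.65 0.21 0.9 0 0 0" --pt "1 -0.65 0.21 0.9 0 0 0" --pt "1 -0.65 0.21 0.9 0 0 0" --pt "1 -0.65 0.21 0.9 0 0 0" --pt "1 -0.65 0.21 0.9 0 0 0"

```text
clock: 3.1
tcp_pos: [0.6004, -0.0977, 0.0825]
orientation: [-2.069, -2.364, -0.001]
contact_force: [0.4, 0.4, 1.0]
grip_width: 0.0852
```

```bash
python3 go.py -330 30 18 90; python3 - <<'E'
from h import *
a=grab('scene');b=grab('side')
C=lambda f,x,y:cv2.resize(cv2.cvtColor(np.array(f['pixels']),cv2.COLOR_RGB2BGR)[y:y+170,x:x+190],None,fx=2.1,fy=3,interpolation=cv2.INTER_CUBIC)
cv2.imwrite('pics/m1.png',np.hstack([C(a,210,80),C(b,150,150)]))
E
```

```text
t 3.1 world [ 0.6004 -0.0977  0.0825] rack [-325.3   29.8   82.5] ytool -89.3 tilt 0.03 j [-0.31  0.57  0.51  1.86 -0.37  0.81  0.52] F [0.4 0.4 1. ]
shift [-0.031 -0.002  0.43 ] turn [ 0.    -0.     0.004] dist mm 64.64346798140907
```

View pics/m1.png

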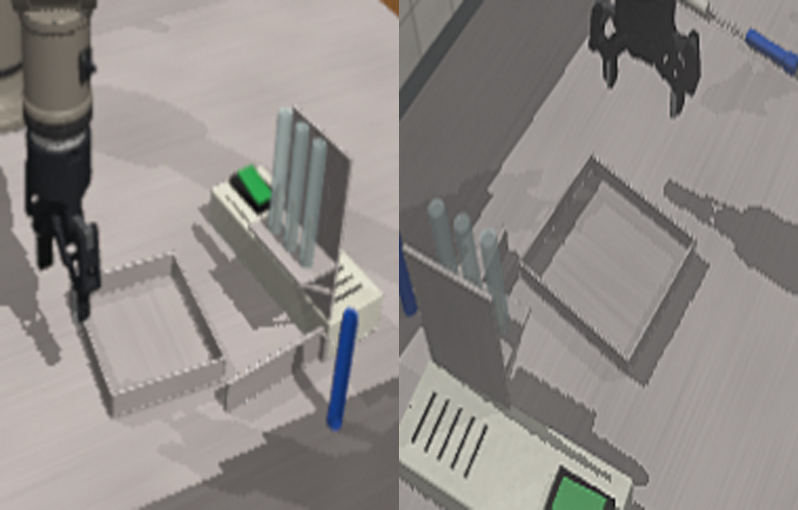

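The gripper is behind the tray's rear wall, with the left finger at (85,310) in the left crop. The tray hasn't moved. I'll lower the gripper and push slowly, stopping short of the base.

send_rows --pt "1 0 0 0.2 0 0 0" --pt "1 0 0 0.35 0 0 0" --pt "1 0 0 0.42 0 0 0" --pt "1 0 0 0.42 0 0 0" --pt "1 0 0 0.42 0 0 0"

```text
clock: 3.62
tcp_pos: [0.6003, -0.0996, 0.0202]
orientation: [2.072, 2.36, 0.002]
contact_force: [0.9, -0.4, 0.5]
grip_width: 0.0853
```

send_rows --pt "1 0.06 0 0 0 0 0" --pt "1 0.12 0 0 0 0 0" --pt "1 0.18 0 0 0 0 0" --pt "1 0.24 0 0 0 0 0" --pt "1 0.3 0 0 0 0 0" --pt "1 0.36 0 0 0 0 0" --pt "1 0.42 0 0 0 0 0" --pt "1 0.48 0 0 0 0 0" --pt "1 0.54 0 0 0 0 0" --pt "1 0.6 0 0 0 0 0" --pt "1 0.66 0 0 0 0 0" --pt "1 0.72 0 0 0 0 0" --pt "1 0.78 0 0 0 0 0" --pt "1 0.84 0 0 0 0 0" --pt "1 0.88 0 0 0 0 0" --pt "1 0.88 0 0 0 0 0"

```text
clock: 4.95
tcp_pos: [0.582, 0.0335, 0.0186]
orientation: [-2.069, -2.363, -0.001]
contact_force: [-1.0, 0.3, -0.5]
grip_width: 0.0856
```

```bash
python3 go.py -180 30 18 90; python3 - <<'E'
from h import *
a=grab('scene');b=grab('side')
C=lambda f,x,y:cv2.resize(cv2.cvtColor(np.array(f['pixels']),cv2.COLOR_RGB2BGR)[y:y+140,x:x+130],None,fx=3,fy=4,interpolation=cv2.INTER_CUBIC)
cv2.imwrite('pics/m2.png',np.hstack([C(a,260,100),C(b,170,190)]))
E
```

```text
t 4.95 world [0.582  0.0335 0.0186] rack [-192.9   32.4   18.6] ytool -89.3 tilt 0.05 j [-0.51  0.63  0.46  1.94 -0.44  0.66  0.36] F [-1.   0.3 -0.5]
shift [0.086 0.017 0.004] turn [-0.    -0.     0.004] dist mm 13.139185081909998
```

View pics/m2.png

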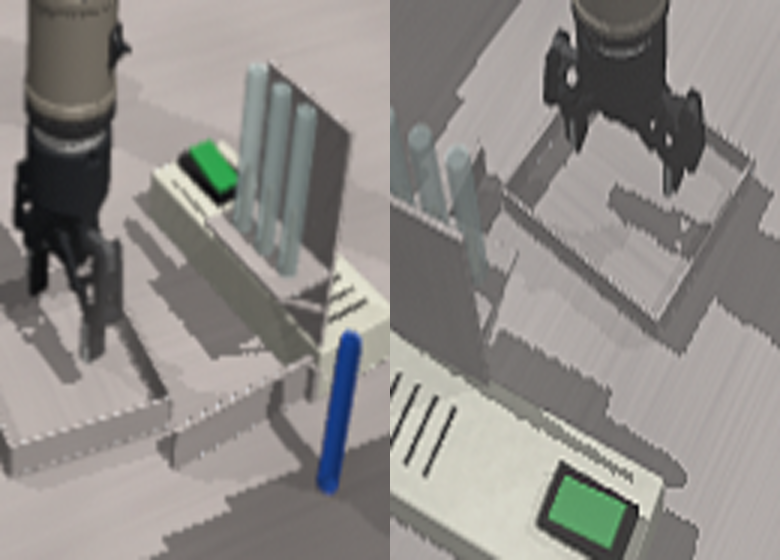

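The gripper now hangs over the tray and the tray hasn't moved: its corner is still at full-picture (316,200). The open fingertips must have passed above the wall, so I'll measure the tip height.

```bash
python3 - <<'E'
from fit import *
a,b=load('scene'),load('side')
A=lambda u:np.array(u)/[3,4]+[260,100]
B=lambda u:np.array(u)/[3,4]+[170,190]
pa=A([[90,360],[38,293]]); pb=B([[187,150],[282,193]])  # -y finger, +y finger
for i in range(2):
    s=least_squares(lambda X:np.r_[proj(a,X)[0]-pa[i],proj(b,[X])[0]-pb[i-0]],[.58,.03,.03]);print(s.x,s.fun.round(1))
q=np.load('tray.npy');c,s=np.cos(q[2]),np.sin(q[2])
print(proj(a,T(q,[[80,-90,30]])))
E
```

```text
[0.62501375 0.0432818  0.04086977] [ 0.1  0.   0.1 -0.1]
[0.53214687 0.03085921 0.04071717] [-0.8 -0.3 -0.7  0.3]
[[317.29113016 198.25381723]]
```

send_rows --pt "1 0 0 -0.1 0 0 0" --pt "1 -0.2 0 -0.1 0 0 0" --pt "1 -0.5 0 -0.1 0 0 0" --pt "1 -0.8 0 -0.1 0 0 0" --pt "1 -0.95 0 -0.1 0 0 0" --pt "1 -0.95 0 -0.1 0 0 0" --pt "1 -0.95 0 -0.1 0 0 0"

```text
clock: 5.63
tcp_pos: [0.6003, -0.1138, 0.034]
orientation: [2.078, 2.354, -0.001]
contact_force: [-1.2, 0.3, -0.2]
grip_width: 0.0853
```

send_rows --pt "1 0 0 0.06 0 0 0" --pt "1 0 0 0.1 0 0 0" --pt "1 0 0 0.14 0 0 0" --pt "1 0 0 0.17 0 0 0" --pt "1 0 0 0.17 0 0 0" --pt "1 0 0 0.17 0 0 0"

```text
clock: 6.13
tcp_pos: [0.6004, -0.1093, 0.0078]
orientation: [-2.071, -2.362, 0.001]
contact_force: [0.4, -0.1, 0.8]
grip_width: 0.0854
```

```bash
python3 go.py -330 30 8 90; python3 - <<'E'
from h import *
a=grab('scene');b=grab('side')
C=lambda f,x,y:cv2.resize(cv2.cvtColor(np.array(f['pixels']),cv2.COLOR_RGB2BGR)[y:y+140,x:x+130],None,fx=3,fy=4,interpolation=cv2.INTER_CUBIC)
cv2.imwrite('pics/m3.png',np.hstack([C(a,220,110),C(b,210,130)]))
E
```

```text
t 6.13 world [ 0.6004 -0.1093  0.0078] rack [-336.9   31.2    7.8] ytool -89.4 tilt 0.06 j [-0.25  0.68  0.44  1.88 -0.44  0.68  0.59] F [ 0.4 -0.1  0.8]
shift [ 0.046  0.009 -0.002] turn [-0.    -0.     0.004] dist mm 6.97922459843057
```

View pics/m3.png

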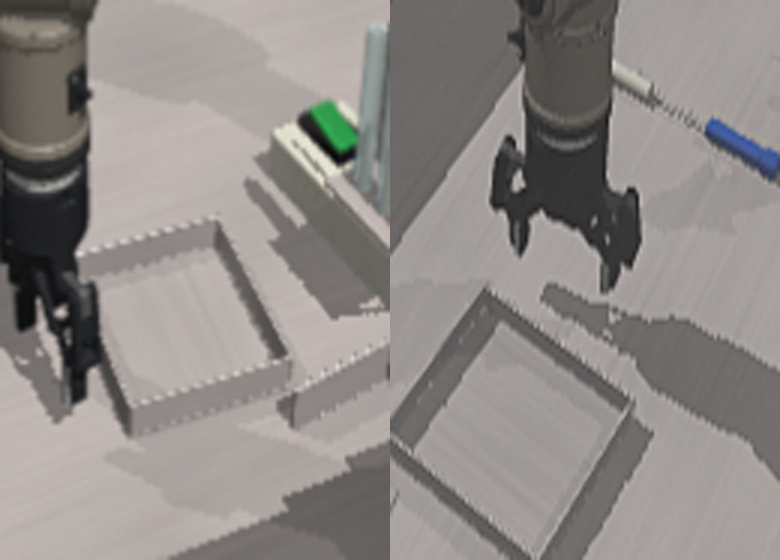

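```bash
python3 - <<'E'
from fit import *
a,b=load('scene'),load('side')
pa=np.array([[77,404],[22,330]])/[3,4]+[220,110];pb=np.array([[130,257],[217,292]])/[3,4]+[210,130]
for i in range(2):
    s=least_squares(lambda X:np.r_[proj(a,X)[0]-pa[i],proj(b,[X])[0]-pb[i]],[.6,-.1,.03]);print(s.x,s.fun.round(1))
E
```

```text
[ 0.64303022 -0.09773335  0.02821112] [-0.1 -0.1 -0.2  0.1]
[ 0.55081893 -0.11458174  0.02806746] [ 0.2  0.1  0.2 -0.1]
```

send_rows --pt "1 0 0 0.03 0 0 0" --pt "1 0 0 0.06 0 0 0" --pt "1 0 0 0.09 0 0 0" --pt "1 0 0 0.09 0 0 0"

```text
clock: 6.57
tcp_pos: [0.6, -0.1097, -0.0063]
orientation: [-2.071, -2.36, 0.001]
contact_force: [0.4, 0.2, 0.0]
grip_width: 0.0853
```

send_rows --pt "1 0 0 0.03 0 0 0" --pt "1 0 0 0.03 0 0 0" --pt "1 0.08 0 0.03 0 0 0" --pt "1 0.16 0 0.03 0 0 0" --pt "1 0.24 0 0.03 0 0 0" --pt "1 0.3 0 0.03 0 0 0" --pt "1 0.36 0 0.03 0 0 0" --pt "1 0.4 0 0.03 0 0 0"

```text
clock: 7.23
tcp_pos: [0.5931, -0.0487, -0.0096]
orientation: [2.07, 2.362, 0.001]
contact_force: [1.2, -1.3, -0.2]
grip_width: 0.0856
```

```bash
python3 go.py -175 30 -10 90
```

```text
t 7.23 world [ 0.5931 -0.0487 -0.0096] rack [-275.8   31.2   -9.6] ytool -89.3 tilt 0.03 j [-0.34  0.69  0.43  1.92 -0.47  0.63  0.52] F [ 1.2 -1.3 -0.2]
shift [0.672 0.016 0.003] turn [ 0.    -0.     0.004] dist mm 100.81822656619724
```

send_rows --pt "1 0.06 0 0 0 0 0" --pt "1 0.12 0 0 0 0 0" --pt "1 0.18 0 0 0 0 0" --pt "1 0.24 0 0 0 0 0" --pt "1 0.3 0 0 0 0 0" --pt "1 0.36 0 0 0 0 0" --pt "1 0.42 0 0 0 0 0" --pt "1 0.48 0 0 0 0 0" --pt "1 0.52 0 0 0 0 0" --pt "1 0.52 0 0 0 0 0"

```text
clock: 8.07
tcp_pos: [0.5825, 0.0294, -0.0099]
orientation: [-2.069, -2.362, -0.001]
contact_force: [0.4, -0.6, 0.7]
grip_width: 0.0856
```

```bash
python3 go.py -175 30 -10 90; python3 - <<'E'
from h import *
a=grab('scene');b=grab('side')
C=lambda f,x,y:cv2.resize(cv2.cvtColor(np.array(f['pixels']),cv2.COLOR_RGB2BGR)[y:y+140,x:x+130],None,fx=3,fy=4,interpolation=cv2.INTER_CUBIC)
cv2.imwrite('pics/m4.png',np.hstack([C(a,255,100),C(b,180,190)]))
E
```

```text
t 8.07 world [ 0.5825  0.0294 -0.0099] rack [-197.    32.4   -9.9] ytool -89.3 tilt 0.09 j [-0.48  0.68  0.43  1.95 -0.48  0.62  0.4 ] F [ 0.4 -0.6  0.7]
shift [0.147 0.018 0.001] turn [-0.    -0.     0.004] dist mm 22.154612880614653
```

View pics/m4.png

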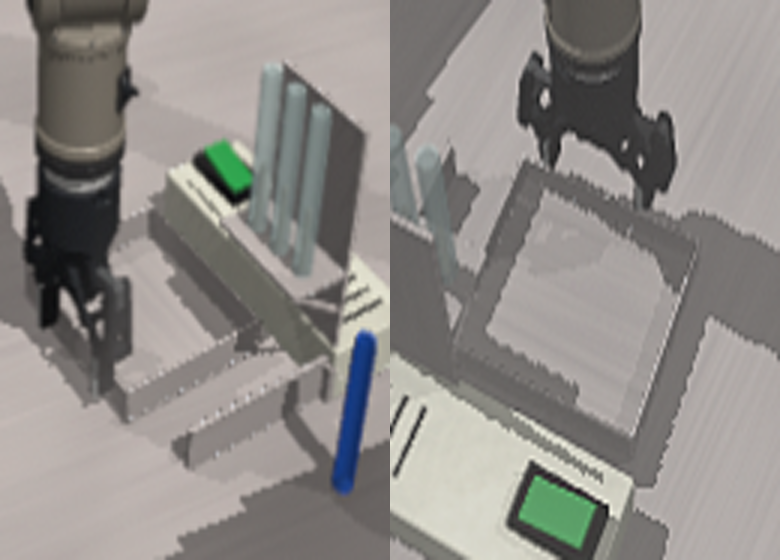

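```bash
python3 - <<'E'
from fit import *
a,b=load('scene'),load('side');p=np.load('rack.npy')
pa=np.array([[123,390]])/[3,4]+[255,100];pb=(np.array([[525,165],[697,247],[635,437]])-[390,0])/[3,4]+[180,190]
q,e=fit([(a,[[-80,-90,30]],pa),(b,[[-80,-90,30],[-80,90,30],[80,90,30]],pb)],[.6,.12,1.69])
c,s=np.cos(p[2]),np.sin(p[2]);d=q[:2]-p[:2];print(e.round(1),c*d[0]+s*d[1],-s*d[0]+c*d[1],q[2]-p[2])
E
```

```text
[[ 0.4 -0.8]
 [-0.4 -2.5]
 [ 1.8 -1.5]
 [-0.4  1.8]] -0.10322122409725326 0.05739944276377887 0.014955858931325228
```

send_rows --pt "1 0.04 0 0 0 0 0" --pt "1 0.08 0 0 0 0 0" --pt "1 0.11 0 0 0 0 0" --pt "1 0.11 0 0 0 0 0" --pt "1 0.11 0 0 0 0 0" --pt "1 0 0 0 0 0 0" --pt "1 -0.1 0 0 0 0 0" --pt "1 -0.1 0 -0.2 0 0 0" --pt "1 -0.1 0 -0.4 0 0 0" --pt "1 -0.1 0 -0.6 0 0 0" --pt "1 -0.1 0 -0.6 0 0 0" --pt "1 -0.1 0 -0.6 0 0 0"

```text
clock: 9.17
tcp_pos: [0.586, 0.0126, 0.0819]
orientation: [2.071, 2.36, 0.005]
contact_force: [-0.6, 0.7, -1.3]
grip_width: 0.0852
```

```bash
python3 go.py -210 180 82 0
```

```text
t 9.17 world [0.586  0.0126 0.0819] rack [-214.1   30.9   81.9] ytool -89.4 tilt 0.21 j [-0.53  0.54  0.53  1.92 -0.39  0.78  0.35] F [-0.6  0.7 -1.3]
shift [ 0.038 -0.994 -0.004] turn [ 0.001  0.001 -0.497] dist mm 149.15235110535122
```

send_rows --pt "1 0 -1 0 0 0 -0.25" --pt "1 0 -1 0 0 0 -0.25" --pt "1 0 -1 0 0 0 -0.25" --pt "1 0 -1 0 0 0 -0.25" --pt "1 0 -1 0 0 0 -0.25" --pt "1 0 -1 0 0 0 -0.25" --pt "1 0 -1 0 0 0 -0.25" --pt "1 0 -1 0 0 0 -0.497" --pt "1 0 -1 0 0 0 -0.497" --pt "1 0 -1 0 0 0 -0.497" --pt "1 0 -1 0 0 0 -0.497" --pt "1 0 -1 0 0 0 -0.497" --pt "1 0 -1 0 0 0 -0.497" --pt "1 0 -1 0 0 0 -0.497" --pt "1 0 -1 0 0 0 -0.497"

```text
clock: 10.42
tcp_pos: [0.4352, -0.0073, 0.0795]
orientation: [0.187, -3.134, -0.001]
contact_force: [-0.7, 0.2, 0.1]
grip_width: 0.0854
```

```bash
python3 go.py -88 180 82 0
```

```text
t 10.42 world [ 0.4352 -0.0073  0.0795] rack [-215.9  183.    79.5] ytool -0.0 tilt 0.1 j [-0.29  0.3   0.19  2.24 -0.09  0.62  1.66] F [-0.7  0.2  0.1]
shift [-0.019  0.853 -0.016] turn [ 0.    -0.001 -0.   ] dist mm 127.93659891838374
```

send_rows --pt "1 0 0.85 0 0 0 0" --pt "1 0 0.85 0 0 0 0" --pt "1 0 0.85 0 0 0 0" --pt "1 0 0.85 0 0 0 0" --pt "1 0 0.85 0 0 0 0" --pt "1 0 0.85 0 0 0 0"

```text
clock: 10.92
tcp_pos: [0.4202, 0.119, 0.0799]
orientation: [0.188, -3.135, 0.001]
contact_force: [-0.5, -0.7, -0.5]
grip_width: 0.0855
```

```bash
python3 go.py -88 180 -10 0;  python3 - <<'E'
from h import *
a=grab('scene');b=grab('side')
C=lambda f,x,y:cv2.resize(cv2.cvtColor(np.array(f['pixels']),cv2.COLOR_RGB2BGR)[y:y+140,x:x+130],None,fx=3,fy=4,interpolation=cv2.INTER_CUBIC)
cv2.imwrite('pics/m5.png',np.hstack([C(a,255,90),C(b,180,210)]))
E
```

```text
t 10.92 world [0.4202 0.119  0.0799] rack [-88.7 182.8  79.9] ytool -0.0 tilt 0.06 j [-0.54  0.3   0.14  2.23 -0.07  0.62  1.34] F [-0.5 -0.7 -0.5]
shift [-0.019  0.005  0.599] turn [-0. -0. -0.] dist mm 89.95955587166276
```

View pics/m5.png

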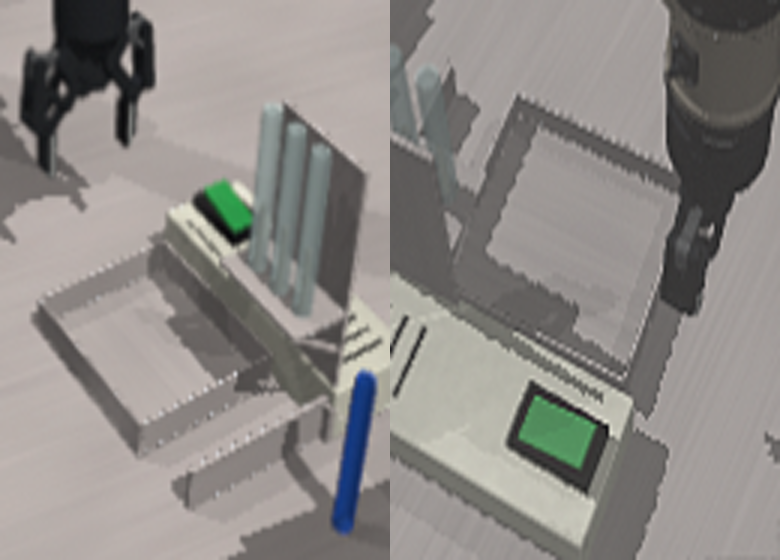

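The tray is square and close to the base, with its rear -y corner at left (140,440). The gripper is clear on the open side. Now the push towards the side plate.

send_rows --pt "1 0 0 0.2 0 0 0" --pt "1 0 0 0.4 0 0 0" --pt "1 0 0 0.55 0 0 0" --pt "1 0 0 0.6 0 0 0" --pt "1 0 0 0.6 0 0 0" --pt "1 0 0 0.6 0 0 0"

```text
clock: 11.52
tcp_pos: [0.4209, 0.1182, -0.0094]
orientation: [0.186, -3.136, 0.001]
contact_force: [-0.0, 0.2, 0.2]
grip_width: 0.0854
```

send_rows --pt "1 -0.06 0 0 0 0 0" --pt "1 -0.12 0 0 0 0 0" --pt "1 -0.18 0 0 0 0 0" --pt "1 -0.24 0 0 0 0 0" --pt "1 -0.3 0 0 0 0 0" --pt "1 -0.36 0 0 0 0 0" --pt "1 -0.42 0 0 0 0 0" --pt "1 -0.47 0 0 0 0 0" --pt "1 -0.5 0 0 0 0 0" --pt "1 -0.53 0 0 0 0 0" --pt "1 -0.55 0 0 0 0 0" --pt "1 -0.55 0 0 0 0 0"

```text
clock: 12.52
tcp_pos: [0.5036, 0.1292, -0.0097]
orientation: [-0.189, 3.135, 0.0]
contact_force: [-0.2, -0.5, -0.2]
grip_width: 0.0858
```

```bash
python3 go.py -88 91 -10 0
```

```text
t 12.52 world [ 0.5036  0.1292 -0.0097] rack [-88.5  98.8  -9.7] ytool 0.0 tilt 0.08 j [-0.45  0.56  0.1   2.08 -0.12  0.5   1.43] F [-0.2 -0.5 -0.2]
shift [-0.052  0.003  0.002] turn [0. 0. 0.] dist mm 7.805667070416199
```

send_rows --pt "1 -0.01 0 0 0 0 0" --pt "1 -0.02 0 0 0 0 0" --pt "1 -0.03 0 0 0 0 0" --pt "1 -0.04 0 0 0 0 0"

```text
clock: 12.85
tcp_pos: [0.5082, 0.1298, -0.0098]
orientation: [0.19, -3.135, 0.0]
contact_force: [-3.1, -0.1, 0.3]
grip_width: 0.0855
```

send_rows --pt "1 -0.01 0 0 0 0 0" --pt "1 -0.02 0 0 0 0 0"

```text
clock: 13.02
tcp_pos: [0.5118, 0.1303, -0.0098]
orientation: [-0.19, 3.135, 0.0]
contact_force: [-1.8, 0.1, 0.0]
grip_width: 0.0851
```

send_rows --pt "1 -0.01 0 0 0 0 0" --pt "1 -0.02 0 0 0 0 0"

```text
clock: 13.18
tcp_pos: [0.5118, 0.1302, -0.01]
orientation: [0.189, -3.13, 0.001]
contact_force: [-12.6, -2.2, 10.2]
grip_width: 0.0856
```

send_rows --pt "1 0.04 0 0 0 0 0" --pt "1 0.12 0 0 0 0 0" --pt "1 0.12 0 -0.2 0 0 0" --pt "1 0.12 0 -0.4 0 0 0" --pt "1 0.12 0 -0.6 0 0 0" --pt "1 0.12 -0.3 -0.6 0 0 0" --pt "1 0.12 -0.6 -0.6 0 0 0" --pt "1 0.12 -0.9 -0.6 0 0 0" --pt "1 0.12 -0.9 -0.6 0 0 0" --pt "1 0.12 -0.9 -0.6 0 0 0"

```text
clock: 14.02
tcp_pos: [0.5143, -0.0105, 0.081]
orientation: [-0.178, 3.133, -0.003]
contact_force: [-0.4, -0.0, 0.6]
grip_width: 0.0855
```

```bash
python3 go.py -222 -5 80 -90
```

```text
t 14.02 world [ 0.5143 -0.0105  0.081 ] rack [-228.5  104.8   81. ] ytool -0.4 tilt 0.22 j [-0.24  0.4   0.17  2.07 -0.1   0.68  1.68] F [-0.4 -0.   0.6]
shift [-0.732  0.048  0.009] turn [0.    0.001 0.498] dist mm 110.01627735553214
```

send_rows --pt "1 -0.73 0.05 0 0 0 0.25" --pt "1 -0.73 0.05 0 0 0 0.25" --pt "1 -0.73 0.05 0 0 0 0.25" --pt "1 -0.73 0.05 0 0 0 0.25" --pt "1 -0.73 0.05 0 0 0 0.25" --pt "1 -0.73 0.05 0 0 0 0.25" --pt "1 -0.73 0.05 0 0 0 0.25" --pt "1 -0.73 0.05 0 0 0 0.498" --pt "1 -0.73 0.05 0 0 0 0.498" --pt "1 -0.73 0.05 0 0 0 0.498" --pt "1 -0.73 0.05 0 0 0 0.498" --pt "1 -0.73 0.05 0 0 0 0.498" --pt "1 -0.73 0.05 0 0 0 0.498" --pt "1 -0.73 0.05 0 0 0 0.498" --pt "1 -0.73 0.05 0 0 0 0.498"

```text
clock: 15.27
tcp_pos: [0.6211, 0.0165, 0.0801]
orientation: [2.072, 2.361, 0.001]
contact_force: [1.1, -0.1, 0.1]
grip_width: 0.0855
```

```bash
python3 go.py -215 -5 -10 -90
```

```text
t 15.27 world [0.6211 0.0165 0.0801] rack [-214.5   -4.4   80.1] ytool -89.4 tilt 0.04 j [-0.53  0.61  0.56  1.83 -0.43  0.83  0.38] F [ 1.1 -0.1  0.1]
shift [-0.004  0.004  0.601] turn [0.    0.    0.003] dist mm 90.11991652065464
```

send_rows --pt "1 0 0 0.2 0 0 0.003" --pt "1 0 0 0.4 0 0 0.003" --pt "1 0 0 0.55 0 0 0.003" --pt "1 0 0 0.6 0 0 0.003" --pt "1 0 0 0.6 0 0 0.003" --pt "1 0.06 0 0.6 0 0 0.003" --pt "1 0.12 0 0.6 0 0 0.003" --pt "1 0.18 0 0.6 0 0 0.003" --pt "1 0.22 0 0.6 0 0 0.003" --pt "1 0.22 0 0.6 0 0 0.003"

```text
clock: 16.1
tcp_pos: [0.6171, 0.0503, -0.0088]
orientation: [2.083, 2.351, 0.003]
contact_force: [-0.1, 0.3, -1.9]
grip_width: 0.0854
```

send_rows --pt "1 0.01 0 0 0 0 0" --pt "1 0.02 0 0 0 0 0" --pt "1 0.03 0 0 0 0 0"

```text
clock: 16.35
tcp_pos: [0.6161, 0.051, -0.0094]
orientation: [2.087, 2.347, -0.001]
contact_force: [-0.9, -3.7, 1.7]
grip_width: 0.0855
```

send_rows --pt "1 0.01 0 0 0 0 0" --pt "1 0.02 0 0 0 0 0"

```text
clock: 16.52
tcp_pos: [0.6159, 0.0536, -0.0094]
orientation: [2.088, 2.345, -0.001]
contact_force: [0.1, -5.0, 2.3]
grip_width: 0.0856
```

send_rows --pt "1 0.01 0 0 0 0 0" --pt "1 0.02 0 0 0 0 0"

```text
clock: 16.68
tcp_pos: [0.6155, 0.0569, -0.0095]
orientation: [2.088, 2.346, -0.001]
contact_force: [-0.1, -5.8, 3.5]
grip_width: 0.0851
```

send_rows --pt "1 0.01 0 0 0 0 0" --pt "1 0.02 0 0 0 0 0"

```text
clock: 16.85
tcp_pos: [0.6151, 0.0575, -0.0095]
orientation: [2.089, 2.343, -0.003]
contact_force: [-0.3, -12.9, 2.4]
grip_width: 0.0856
```

send_rows --pt "1 0.01 0 0 0 0 0" --pt "1 0.02 0 0 0 0 0"

```text
clock: 17.02
tcp_pos: [0.6149, 0.0575, -0.0094]
orientation: [2.089, 2.339, -0.006]
contact_force: [1.1, -19.1, 1.4]
grip_width: 0.0852
```

```bash
python3 go.py -171 -5 -10 -90
```

```text
t 17.02 world [ 0.6149  0.0575 -0.0094] rack [-173.    -3.2   -9.4] ytool -90.4 tilt 0.4 j [-0.55  0.73  0.49  1.87 -0.52  0.67  0.36] F [  1.1 -19.1   1.4]
shift [0.013 0.012 0.004] turn [ 0.     0.002 -0.002] dist mm 2.7854853248376914
```

The tray is stopped against both faces: the force rose at TCP y=91 against the plate and at x=-173 against the base. I'll back off and raise the arm, then check the tray.

send_rows --pt "1 -0.06 0 0 0 0 0" --pt "1 -0.15 0 0 0 0 0" --pt "1 -0.25 0 0 0 0 0" --pt "1 -0.25 0 -0.25 0 0 0" --pt "0 -0.25 0 -0.5 0 0 0" --pt "0 -0.25 0 -0.75 0 0 0" --pt "0 -0.25 0 -1 0 0 0" --pt "0 -0.25 -0.3 -1 0 0 0" --pt "0 -0.25 -0.6 -1 0 0 0" --pt "0 -0.25 -0.92 -1 0 0 0" --pt "0 -0.25 -0.92 -1 0 0 0" --pt "0 -0.25 -0.92 -1 0 0 0"

```text
clock: 18.02
tcp_pos: [0.4775, 0.0108, 0.1398]
orientation: [-2.084, -2.344, 0.001]
contact_force: [0.5, 0.3, 0.6]
grip_width: -0.0001
```

```bash
python3 go.py 50 137 140 -90;  python3 - <<'E'
from h import *
a=grab('scene');b=grab('side')
C=lambda f,x,y:cv2.resize(cv2.cvtColor(np.array(f['pixels']),cv2.COLOR_RGB2BGR)[y:y+140,x:x+130],None,fx=3,fy=4,interpolation=cv2.INTER_CUBIC)
cv2.imwrite('pics/m6.png',np.hstack([C(a,270,100),C(b,170,210)]))
E
```

```text
t 18.02 world [0.4775 0.0108 0.1398] rack [-202.9  138.8  139.8] ytool -90.1 tilt 0.27 j [-0.73  0.3   0.69  2.12 -0.27  0.8   0.25] F [0.5 0.3 0.6]
shift [1.686 0.008 0.004] turn [-0.001 -0.001 -0.001] dist mm 252.9450712934399
```

View pics/m6.png

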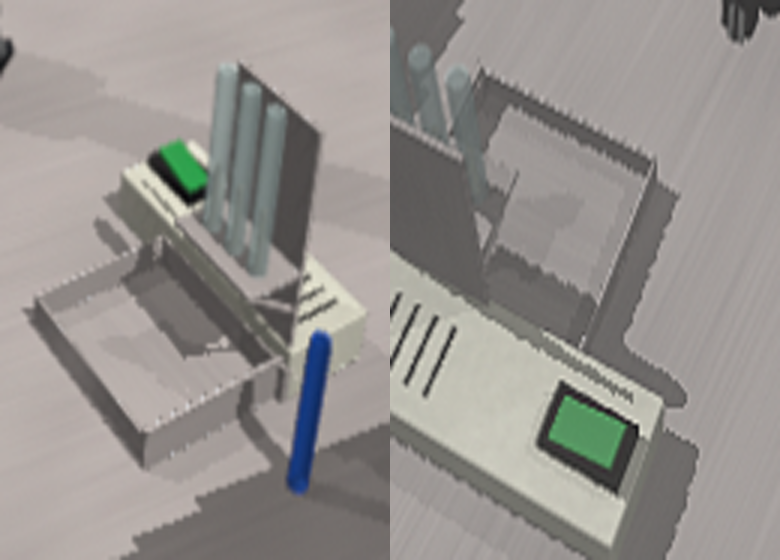

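The tray now sits flush against the base, along the line from left (160,240) to (285,350). It's also against the side plate, from (145,432) to (285,355). The tubes are upright. Next I'll move over the rocker with the jaws shut.

send_rows --pt "0 0.25 0 0 0 0 0" --pt "0 0.5 0 0 0 0 0" --pt "0 0.75 0 0 0 0 0" --pt "0 0.9 0 0 0 0 0" --pt "0 0.9 0 0 0 0 0"

```text
clock: 18.53
tcp_pos: [0.4671, 0.1518, 0.1403]
orientation: [-2.076, -2.358, -0.004]
contact_force: [0.1, -0.3, 0.4]
grip_width: 0.0001
```

send_rows --pt "0 0.25 0 0 0 0 0" --pt "0 0.5 0 0 0 0 0" --pt "0 0.7 0 0 0 0 0" --pt "0 0.79 0 0 0 0 0" --pt "0 0.79 0 0 0 0 0" --pt "0 0.79 0 0 0 0 0"

```text
clock: 19.03
tcp_pos: [0.453, 0.2625, 0.1401]
orientation: [2.085, 2.349, -0.0]
contact_force: [-0.2, -1.0, 0.0]
grip_width: 0.0001
```

```bash
python3 go.py 50 136 90 -90;  python3 - <<'E'
from fit import *
b=load('side');a=load('scene');p=np.load('rack.npy')
for n,f in(('side',b),('scene',a)):
    im=f['pixels'].astype(int);m=(im[...,1]>im[...,0]+40)&(im[...,1]>im[...,2]+30);m[:150 if n=='scene' else 300]&=n=='scene'
    v,u=np.nonzero(m);print(n,len(u),u.mean(),v.mean(),'pred',proj(f,T(p,[[50,115,60],[50,135,65]])))
b=grab('side');a=grab('scene')
C=lambda f,x,y:cv2.resize(cv2.cvtColor(np.array(f['pixels']),cv2.COLOR_RGB2BGR)[y:y+140,x:x+130],None,fx=3,fy=4,interpolation=cv2.INTER_CUBIC)
cv2.imwrite('pics/m7.png',np.hstack([C(a,260,60),C(b,180,210)]))
E
```

```text
t 19.03 world [0.453  0.2625 0.1401] rack [ 49.8 133.  140.1] ytool -90.1 tilt 0.06 j [-1.14  0.37  0.61  2.02 -0.28  0.83 -0.25] F [-0.2 -1.   0. ]
shift [ 0.001 -0.02   0.334] turn [ 0.  0. -0.] dist mm 50.16955138998189
side 269 235.35687732342006 317.4460966542751 pred [[235.49314176 317.4472308 ]
 [243.14573032 319.96560025]]
scene 117 330.8376068376068 140.94871794871796 pred [[330.42407074 140.32481068]
 [326.70958472 136.14564253]]
```

View pics/m7.png

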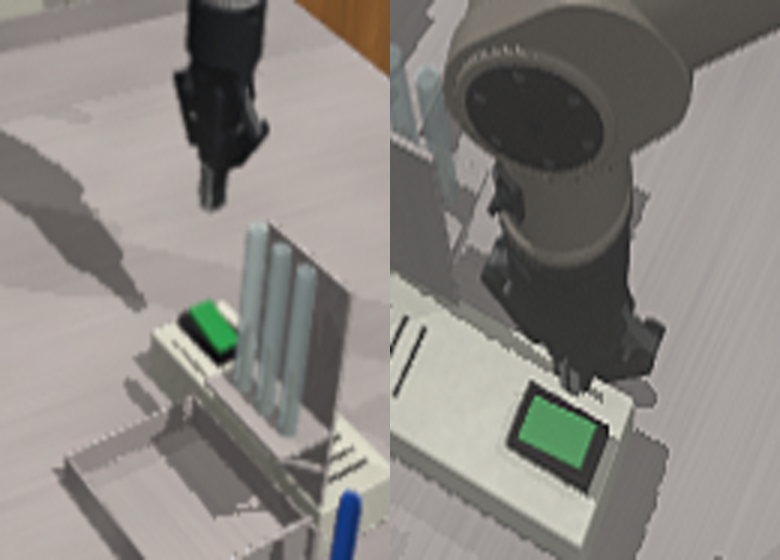

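The scene view shows the shut fingertips at left (210,208), above the rocker at (213,325). The green centroid agrees with the prediction to 1 px. I'll descend and feel for contact.

send_rows --pt "0 0 -0.02 0.15 0 0 0" --pt "0 0 -0.02 0.3 0 0 0" --pt "0 0 -0.02 0.36 0 0 0" --pt "0 0 -0.02 0.36 0 0 0" --pt "0 0 -0.02 0.36 0 0 0"

```text
clock: 19.55
tcp_pos: [0.4497, 0.2609, 0.0865]
orientation: [2.089, 2.346, -0.001]
contact_force: [0.6, -0.3, 0.4]
grip_width: -0.0
```

send_rows --pt "0 0 0 0.02 0 0 0" --pt "0 0 0 0.04 0 0 0"

```text
clock: 19.72
tcp_pos: [0.4502, 0.2624, 0.0813]
orientation: [2.087, 2.347, 0.004]
contact_force: [0.5, 0.6, 0.8]
grip_width: 0.0002
```

send_rows --pt "0 0 0 0.02 0 0 0" --pt "0 0 0 0.04 0 0 0"

```text
clock: 19.88
tcp_pos: [0.4494, 0.2624, 0.0745]
orientation: [-2.087, -2.348, -0.002]
contact_force: [-0.3, -0.2, -0.3]
grip_width: 0.0003
```

send_rows --pt "0 0 0 0.02 0 0 0" --pt "0 0 0 0.03 0 0 0"

```text
clock: 20.05
tcp_pos: [0.449, 0.2621, 0.0695]
orientation: [-2.087, -2.348, 0.0]
contact_force: [-0.2, 0.1, -0.4]
grip_width: 0.0
```

send_rows --pt "0 0 0 0.02 0 0 0" --pt "0 0 0 0.04 0 0 0"

```text
clock: 20.22
tcp_pos: [0.4492, 0.2622, 0.0636]
orientation: [-2.087, -2.348, -0.0]
contact_force: [-0.0, -0.5, -0.4]
grip_width: 0.0001
```

send_rows --pt "0 0 0 0.02 0 0 0" --pt "0 0 0 0.04 0 0 0"

```text
clock: 20.38
tcp_pos: [0.4491, 0.2621, 0.0574]
orientation: [-2.087, -2.348, 0.0]
contact_force: [0.3, -0.5, -0.2]
grip_width: -0.0003
```

send_rows --pt "0 0 0 0.02 0 0 0" --pt "0 0 0 0.03 0 0 0"

```text
clock: 20.55
tcp_pos: [0.449, 0.262, 0.0528]
orientation: [-2.087, -2.348, 0.001]
contact_force: [0.0, -0.2, -0.2]
grip_width: 0.0001
```

send_rows --pt "0 0 0 0.015 0 0 0" --pt "0 0 0 0.03 0 0 0"

```text
clock: 20.72
tcp_pos: [0.4486, 0.262, 0.0486]
orientation: [-2.086, -2.348, 0.002]
contact_force: [-3.1, 0.4, 3.1]
grip_width: -0.0002
```

send_rows --pt "0 0 0 0.015 0 0 0" --pt "0 0 0 0.03 0 0 0"

```text
clock: 20.88
tcp_pos: [0.4485, 0.262, 0.0441]
orientation: [-2.086, -2.348, 0.002]
contact_force: [-3.2, -1.6, 5.2]
grip_width: -0.0
```

send_rows --pt "0 0 0 0.015 0 0 0" --pt "0 0 0 0.025 0 0 0"

```text
clock: 21.05
tcp_pos: [0.4488, 0.2622, 0.0416]
orientation: [-2.086, -2.347, 0.001]
contact_force: [-12.6, -4.8, 37.8]
grip_width: 0.0001
```

send_rows --pt "0 0 0 0.01 0 0 0" --pt "0 0 0 0.015 0 0 0"

```text
clock: 21.22
tcp_pos: [0.449, 0.2622, 0.0412]
orientation: [-2.086, -2.345, -0.001]
contact_force: [-16.7, -7.0, 53.2]
grip_width: 0.0001
```

A hard stop at about 9 mm of travel. I'll retreat upward.

send_rows --pt "0 0 0 -0.06 0 0 0" --pt "0 0 0 -0.2 0 0 0" --pt "0 0 0 -0.45 0 0 0" --pt "0 0 0 -0.7 0 0 0" --pt "0 0 0 -1 0 0 0" --pt "0 -0.3 0 -1 0 0 0" --pt "0 -0.6 0 -1 0 0 0" --pt "0 -0.8 -0.2 -1 0 0 0" --pt "0 -0.8 -0.2 -1 0 0 0" --pt "0 -0.8 -0.2 -1 0 0 0" --pt "0 -0.8 -0.2 -1 0 0 0"

```text
clock: 22.13
tcp_pos: [0.4339, 0.1398, 0.1885]
orientation: [-2.088, -2.348, -0.003]
contact_force: [0.7, 0.9, 0.2]
grip_width: -0.0002
```

```bash
python3 go.py;  python3 - <<'E'
from h import *
b=grab('side');a=grab('scene')
C=lambda f,x,y:cv2.resize(cv2.cvtColor(np.array(f['pixels']),cv2.COLOR_RGB2BGR)[y:y+145,x:x+100],None,fx=4,fy=4,interpolation=cv2.INTER_CUBIC)
cv2.imwrite('pics/m8.png',np.hstack([C(a,278,90),C(b,180,215)]))
E
```

```text
t 22.13 world [0.4339 0.1398 0.1885] rack [-69.7 166.7 188.5] ytool -90.2 tilt 0.11 j [-1.09  0.16  0.72  2.13 -0.14  0.9  -0.17] F [0.7 0.9 0.2]
```

View pics/m8.png

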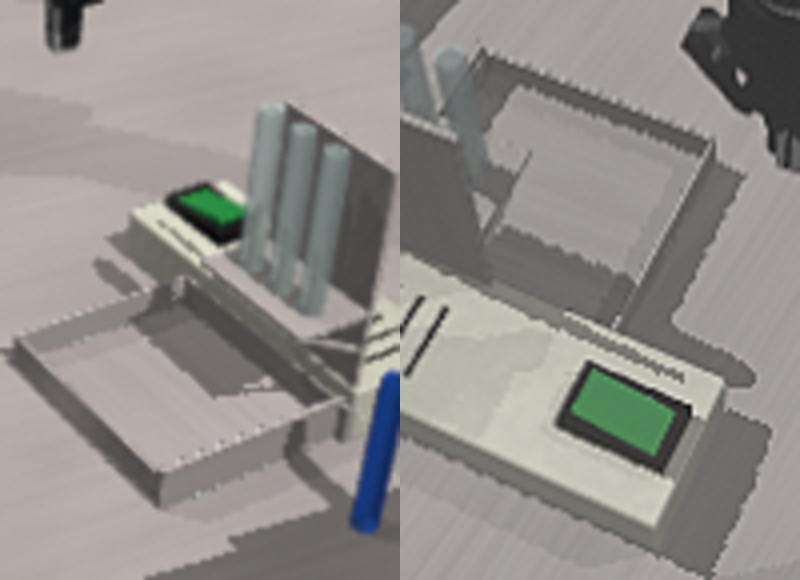

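The rocker has clearly tipped: its raised end at left (185,195) now lies in the frame. The tray is still in the corner and the tubes are upright. One numeric check before I hand in.

```bash
python3 - <<'E'
from fit import *
a,b=load('scene'),load('side');p=np.load('rack.npy')
ua=np.array([[15,343],[162,472]])/4+[278,90]-.4;ub=(np.array([[482,48],[713,147]])-[400,0])/4+[180,215]-.4
q,e=fit([(a,[[-80,90,30],[-80,-90,30]],ua),(b,[[-80,-90,30],[-80,90,30]],ub)],[.61,.15,1.69])
c,s=np.cos(p[2]),np.sin(p[2]);d=q[:2]-p[:2];print('tray in rack',c*d[0]+s*d[1],-s*d[0]+c*d[1],q[2]-p[2],e.round(1).tolist())
for n,f in(('side',b),('scene',a)):
    im=f['pixels'].astype(int);m=(im[...,1]>im[...,0]+30)&(im[...,1]>im[...,2]+20)
    for th in (-.4,-.2,0,.1,.2,.3,.4,.5): # paddle slope about x: off +y end up
        t=.2-th
        P=[[50+w,115+l*np.cos(t)-3*np.sin(t),58+l*np.sin(t)+3*np.cos(t)] for w,l in((-15,-28),(15,-28),(15,28),(-15,28))]
        k=np.zeros(m.shape,np.uint8);Q=proj(f,T(p,P));cv2.fillConvexPoly(k,np.round(Q*16).astype(np.int32),1,shift=4)
        x0,y0=Q.min(0).astype(int)-6;x1,y1=Q.max(0).astype(int)+6;M=m.copy();M[:y0]=0;M[y1:]=0;M[:,:x0]=0;M[:,x1:]=0
        print(n,th,round((M&(k>0)).sum()/(M|(k>0)).sum(),3),end=' | ')
    print()
E
```

```text
tray in rack -0.07759473530323094 -0.011248923410951156 -0.012127610221101648 [[0.4, -2.4], [-0.5, -0.1], [-0.2, 0.4], [-0.3, -1.5]]
side -0.4 0.601 | side -0.2 0.724 | side 0 0.845 | side 0.1 0.866 | side 0.2 0.872 | side 0.3 0.875 | side 0.4 0.863 | side 0.5 0.894 | 
scene -0.4 0.416 | scene -0.2 0.475 | scene 0 0.581 | scene 0.1 0.683 | scene 0.2 0.714 | scene 0.3 0.684 | scene 0.4 0.636 | scene 0.5 0.612 |
```

```bash
python3 - <<'E'
from fit import *
p=np.load('rack.npy')
for n in('side','scene'):
  f=load(n);i0=cv2.cvtColor(cv2.resize(cv2.imread(f'pics/{n}0.png'),(512,384),interpolation=cv2.INTER_AREA),cv2.COLOR_BGR2RGB)
  for lab,im in(('off',i0),('now',f['pixels'])):
    im=im.astype(int);m=(im[...,1]>im[...,0]+30)&(im[...,1]>im[...,2]+20);best=[]
    for th in np.arange(-.4,.81,.05):
      for h in(0,3,6):
        t=.2-th
        P=[[50+w,115+l*np.cos(t)-h*np.sin(t),58+l*np.sin(t)+h*np.cos(t)] for w,l in((-15,-28),(15,-28),(15,28),(-15,28))]
        k=np.zeros(m.shape,np.uint8);Q=proj(f,T(p,P));cv2.fillConvexPoly(k,np.round(Q*16).astype(np.int32),1,shift=4)
        x0,y0=Q.min(0).astype(int)-6;x1,y1=Q.max(0).astype(int)+6;M=m.copy();M[:y0]=0;M[y1:]=0;M[:,:x0]=0;M[:,x1:]=0
        best.append((round((M&(k>0)).sum()/(M|(k>0)).sum(),3),round(th,2),h))
    print(n,lab,sorted(best)[-4:])
E
```

```text
side off [(np.float64(0.884), np.float64(-0.05), 0), (np.float64(0.887), np.float64(-0.1), 0), (np.float64(0.901), np.float64(-0.05), 3), (np.float64(0.916), np.float64(-0.1), 3)]
side now [(np.float64(0.894), np.float64(0.5), 3), (np.float64(0.895), np.float64(0.45), 0), (np.float64(0.902), np.float64(0.6), 0), (np.float64(0.905), np.float64(0.55), 3)]
scene off [(np.float64(0.86), np.float64(-0.05), 0), (np.float64(0.863), np.float64(-0.0), 3), (np.float64(0.868), np.float64(0.05), 3), (np.float64(0.882), np.float64(-0.0), 0)]
scene now [(np.float64(0.8), np.float64(0.25), 0), (np.float64(0.827), np.float64(0.4), 0), (np.float64(0.845), np.float64(0.3), 0), (np.float64(0.851), np.float64(0.35), 0)]
```

```bash
python3 -c "
from bench import r
print(r.hand_in())"
```

```text
the job is handed in; nothing more can be done
None
```

I pushed the steel tray into the rack's corner with the open fingers: first against the base, then the side plate, then the base again. I then pressed the green rocker's raised end down with the jaws shut until it stopped. The job is handed in at about 22 s, with the arm clear; no verdict was reported.

- **Tray:** the last image fit puts it at x ≈ -78 mm, y ≈ -11 mm, turned about 0.012 rad from square. That matches flush (-80, -10) to within the few mm the fit is good to. Each face also gave a clear force stop, 13 N at the plate and 19 N at the base.
- **Rocker:** it travelled about 9 mm to a hard stop at 53 N. The image fits for its angle disagreed: the scene camera gave about 0.35 rad and the side camera about 0.55. So it is clearly over, but full tip rests mainly on the hard stop.
- **Tubes and brush:** the tubes looked upright in the last picture. The brush was outside that crop, and nothing went near it after the first approach.
- **What went wrong:** the first push passed over the tray wall without touching it. The open fingertips sit about 20 mm above the TCP height rather than below it as I had assumed. I measured that, lowered the arm and repeated the push.

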